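# Turn a tile tray end for end and slide it home in its sloping rack

## Robot

A 7-joint arm with a two-finger parallel gripper is mounted at the origin on a cart in front of the work surface, level with it; the furniture and walls round the work are solid. World frame = base frame: x ahead of the robot, y to its left, z up, the work surface at z = 0. Lengths are in mm, angles in rad, forces in N, time in s.
With the tool pointing down it reaches from about 350 to 900 mm from the base axis. Payload 7.2 kg.
Tool frame: the origin (TCP) lies at the very end of the fingers, on their centre line; the grasp point (between the pads) lies 19 mm behind it; z points along the fingers, y is the line along which they close (so a half turn about z gives the same grasp; the last joint's range is limited). The gripper opens to 88 mm and grips with 3 to 60 N. Pads are 20 mm wide; open, the fingers measure 115 mm over their backs; the gripper's body (75 mm by 178 mm) begins 61 mm behind the grasp point.
Start: joints at [-1.2, 0.411, -0.013, 1.596, 0.006, 1.134, -0.082], TCP at [265.543, 565.788, 222.653] pointing down, gripper open.
Joint ranges: [-2.95, 2.95], [-0.29, 1.99], [-1.47, 1.44], [0.14, 2.54], [-1.03, 4.17], [0.13, 1.85], [-2.86, 2.86]. Speed limits (rad/s): [2.39, 2.39, 3.01, 3.01, 3.14, 3.14, 3.14].

## Interface

Orientations are given as a unit quaternion [x, y, z, w].
In Python, from rig import monitor, viewer, bot gives the robot as it stands.
- The arm moves only by the tool play_rows, never from a script. Its arguments are lists of equal length, an entry for each row: "xyz": the shift along the tool's x, y, z in m, a list of three; "dr": the turn, a rotation vector about the tool's x, y, z in rad, a list of three. A call has 1 to 5 rows; each row shifts and turns the commanded pose from where the row before left it, along the tool's axes as they then stand; what a row does not reach is not made up. A row lasts 1/12 s, in which the tool goes at most 41.7 mm and 7.16 degrees, less where a joint would pass 70% of its speed; a pose out of reach is approached as far as the arm can. A call with a gripper value outside its range is refused whole. "gripper" is the opening, from -1 (shut) to 1 (fully open), so that 0 is half open, set as the call begins (left out, the last holds). The fingers move at their own pace and stop on an object; "newtons" is the grip in N (left out, the last holds). Time passes only in rows, so rows that do not move let the fingers close. It gives the time, the measured TCP pose, the force, the opening and the grip force at its end, in the units of the state.
- monitor.state(): the state, without advancing time (a new reading comes with each control period).
- viewer.snapshot(name): name is "scene" or "side" or "wrist"; returns a dict with "pixels" (400x640x3 uint8, red, green, blue), "fx", "fy", "cx", "cy" (pixels), "rvec" (rotation vector, rad) and "tvec" (3), from world to camera coordinates, as OpenCV has them. Camera axes: x right, y down, z forward; pixel columns grow to the right and rows downward; lengths in mm; the calibration is good to about 2 mm. A picture is of the moment at which its call begins. There is no depth.
- bot.sign_off(): hands the job in; it is judged then, once.
The state is a dict: "time_s": time; "joints": joint angles; "joint_vel": joint speeds; "effort": joint torques, N m; "ee_pos": TCP position; "ee_rot": TCP orientation; "force": force on the tool from outside, world axes, zero at the start; "ft_torque": the same for the moment, N m; "width": finger opening in mm; "grasp_force": force on a finger pad.
Only numpy, scipy, OpenCV 4.12 (cv2) and the standard library are available. Lean on these libraries where they do the work, as an engineer would, in place of code of your own. Each camera call takes 0.05 s, during which the arm holds its last target. There are 200 camera calls.

## Task

The tray of test tiles lies the wrong way round for the sloping rack beside it. Pick it up, turn it end for end, lean it to the slope of the rack and feed its tapered nose in between the two rails; then push it gently, never ramming it, until it is fully home, its nose against the rack's stop and the spring catch sprung out into the slot in its wall, and let go. Keep the three tiles in their compartments and leave the rack's slope and the other things on the table as they are.

Things in the scene. Friction and masses are not known exactly. Their poses are not given: they have to be found in the camera images.
- tray_centre (a point): Centre (half-way up) of the pale wooden tray, an open box 178 mm long, 62 mm wide, 24 mm high, walls 3.5 mm, about 0.35 kg with its tiles. x points along it to its nose, y across, z up out of it. It starts flat on the table, to the right of the rack, its nose roughly towards the robot. Two cross walls 18 mm high part it into three tile compartments.
- tray_nose (a point): Middle of the front face of the tray's nose, 89 mm along x from the tray's centre; same axes. The nose's corners are cut off at 45 degrees over 10 mm; it is the only end that fits between the rails. The tray's y = +31 mm wall has a slot 13 mm wide, centred 40 mm behind the nose, for the catch of the rack.
- end_plate (a point): Centre of the outer face of the tray's end plate, 97 mm behind the tray's centre (x = -97 mm) and 17 mm above the underside; same axes as the tray. The plate is darker wood, 88 mm wide, 34 mm high, 8 mm thick, its lower edge level with the tray's underside; it is wider than the channel, so this end cannot go in.
- tray: The whole tray: origin at the middle of its underside, 12 mm below the tray's centre; same axes.
- mouth (a point): Mouth of the rack: point on the deck, midway between the rails, at the open end. x points into the rack along the rails (level, roughly straight away from the robot), y up the slope (to the left), z square off the deck. Channel 67 mm wide, 184 mm long. When home, the tray lies on the deck against the low rail, its middle at y = -2.5 mm, its nose 152 to 176 mm past the mouth, as the stop is set.
- rack: The rack, fixed to the table: wooden base, grey deck, two smooth bare aluminium rails 6 mm thick. Lips on the rails reach 7 mm inwards, 27.5 mm above the deck, tops at 31.5 mm, so the tray enters only at the mouth and fingers astride it cannot follow. Origin on the table below the deck's low edge at the mouth, which is 44 mm above the table.
- deck (a joint): Slope of the rack's deck in radians (0 = level), 0.42 to 0.65, turning about its low edge, on its right. It is clamped by wing knobs and stays as it is unless forced.
- catch (a joint): Spring catch: how far its brass roller is pushed back up the slope, in m (0 = sprung out). It rides with a steel stop block clamped anywhere over 24 mm of the high rail, so where the tray is home must be felt. The roller meets the nose 37 mm before home, yields 4.5 mm to about 7 N of push, stays in along the tray's wall and springs out into its slot as the nose meets the rigid stop.
- tile_a: Glazed test tile, 50 x 50 x 6 mm, 38 g, lying loose on the tray's floor (4.5 mm thick) in the compartment beside the end plate, -60.5 mm along x from the tray's centre, with 2 to 4 mm of play; origin at the centre of its underside.
- tile_b: Glazed test tile, 50 x 50 x 6 mm, 38 g, lying loose on the tray's floor (4.5 mm thick) in the compartment in the middle, -4.0 mm along x from the tray's centre, with 2 to 4 mm of play; origin at the centre of its underside.
- tile_c: Glazed test tile, 50 x 50 x 6 mm, 38 g, lying loose on the tray's floor (4.5 mm thick) in the compartment at the nose, 52.5 mm along x from the tray's centre, with 2 to 4 mm of play; origin at the centre of its underside.
- pin_dish: Bystander: small printed dish, 118 mm across, 21 mm high; origin at the centre of its underside.
- water_bowl: Bystander: small white bowl, 96 mm across, 44 mm high; origin at the centre of its underside.
- gold_cup: Bystander: white tea cup with a handle, 60 mm high; origin at the centre of its underside.
- eraser: Bystander: eraser in a card sleeve, 21 x 45 x 13 mm; origin at the centre of its underside.
- masking_tape: Bystander: roll of masking tape, 72 mm across, 19 mm high; origin at the centre of its underside.
There are look-alikes about, which are no part of the job. Leave any orange look-alike of the rack alone.

How it is judged (in metres and radians):
At the end, for the whole second after the job is handed in: The tray is home nose first: nose at least 146 mm past the mouth, catch sprung out (under 2 mm) into its slot, which needs the nose within about 2 mm of the stop; on the deck, in line with the rails within 3.4 degrees, at rest and let go; each tile flat in its own compartment (x of tray_nose in the frame of mouth above 0.146 m and y of tray_centre in the frame of mouth between -0.007 and 0.007 m and z of tray_centre in the frame of mouth between 0.006 and 0.018 m and value of joint catch below 0.002 m and angle between the x axis of tray_centre and the x axis of mouth, either way round below 0.06 rad and angle between the z axis of tray_centre and the z axis of mouth, either way round below 0.06 rad and linear speed of tray below 0.01 m/s and x of tile_a in the frame of tray_centre between -0.0685 and -0.0525 m and y of tile_a in the frame of tray_centre between -0.008 and 0.008 m and z of tile_a in the frame of tray_centre between -0.014 and 0 m and x of tile_b in the frame of tray_centre between -0.012 and 0.004 m and y of tile_b in the frame of tray_centre between -0.008 and 0.008 m and z of tile_b in the frame of tray_centre between -0.014 and 0 m and x of tile_c in the frame of tray_centre between 0.0445 and 0.0605 m and y of tile_c in the frame of tray_centre between -0.008 and 0.008 m and z of tile_c in the frame of tray_centre between -0.014 and 0 m); the robot touches nothing.
It fails at once if the tray is rammed against the rack (more than 80 N) (contact force between tray and rack above 80 N).
It fails at once if the slope of the rack is changed (its mouth moved by more than 2 mm) (distance of mouth from where it was at the start of the episode above 0.002 m).
It fails at once if a tile leaves its compartment (distance between tile_a and tray_centre above 0.0855 m or distance between tile_b and tray_centre above 0.029 m or distance between tile_c and tray_centre above 0.0775 m).
It fails at once if one of the other things is moved by more than 20 mm (distance of any of pin_dish, water_bowl, gold_cup, eraser, masking_tape from where it was at the start of the episode above 0.02 m).
It also fails if it takes over 64 s, if anything falls off the work surface, if the arm or the gripper's body presses on something with over 40 N, if the wrist force passes 120 N, or if a joint passes its speed limit or range.

## Working session

There is one attempt and no reset: what is moved stays moved. The work goes in short steps, Python scripts to look and compute and a tool call to move; the robot and the scene stay as the last step left them, time stands still between calls to the robot, and variables do not carry over. Pictures are saved under pics/ and viewed, at most 10 in all, crops included, and the job is handed in when it is done.

Besides the shell and the picture viewer there is one more tool, called after "Call:" as a command line: name --argument value ..., lists and objects as JSON in quotes. play_rows: Moves the arm, as the interface text tells. Its arguments: {"type":"object","properties":{"xyz":{"type":"array","items":{"type":"array","items":{"type":"number"}}},"dr":{"type":"array","items":{"type":"array","items":{"type":"number"}}},"gripper":{"type":"number"},"newtons":{"type":"number"}},"required":["xyz","dr"]}

```bash
mkdir -p pics; cat > h.py <<'E'
import numpy as np, cv2
from scipy.spatial.transform import Rotation as R
from rig import monitor, viewer, bot
def snap(n,f=None):
    s=viewer.snapshot(n)
    if f: cv2.imwrite('pics/'+f+'.png',cv2.cvtColor(np.asarray(s['pixels']),cv2.COLOR_RGB2BGR))
    return s
def cam(s):
    K=np.array([[s['fx'],0,s['cx']],[0,s['fy'],s['cy']],[0,0,1.]])
    M=R.from_rotvec(np.array(s['rvec']).ravel()).as_matrix(); t=np.array(s['tvec']).ravel()
    return K,M,t
def ray(s,u,v):
    K,M,t=cam(s); return -M.T@t, M.T@np.linalg.solve(K,[u,v,1.])
def onz(s,u,v,z):
    c,d=ray(s,u,v); return c+d*(z-c[2])/d[2]
def proj(s,P):
    K,M,t=cam(s); p=(np.atleast_2d(P)@M.T+t)@K.T; return p[:,:2]/p[:,2:]
def tri(a,pa,b,pb):
    A=np.zeros((6,5));c1,d1=ray(a,*pa);c2,d2=ray(b,*pb)
    d1/=np.linalg.norm(d1);d2/=np.linalg.norm(d2)
    P1=np.eye(3)-np.outer(d1,d1);P2=np.eye(3)-np.outer(d2,d2)
    X=np.linalg.solve(P1+P2,P1@c1+P2@c2); return X,np.linalg.norm(P1@(X-c1)),np.linalg.norm(P2@(X-c2))
E
python3 - <<'E'
from h import *
import pickle
d={}
for n in ("scene","side","wrist"):
    s=snap(n,n+'0'); d[n]=s; print(n,s['fx'],ray(s,320,200))
pickle.dump(d,open('s0.pkl','wb'))
print(monitor.state())
E
```

```text
scene 390.1649754850131 (array([  92.27410631, -707.64151362,  531.65793899]), array([ 0.50101531,  0.72870956, -0.46723056]))
side 368.37108588319074 (array([ 330.89707102, -844.92891011,  774.10512058]), array([ 0.22833036,  0.75562889, -0.61392157]))
wrist 358.1053725431542 (array([202.6316143 , 595.94498067, 384.69232641]), array([ 0.23717448, -0.08756115, -0.96781453]))
{'time_s': 0.15, 'joints': array([-1.20020173,  0.41170466, -0.0127135 ,  1.59681872,  0.00560451,
        1.1343073 , -0.08219196]), 'joint_vel': array([-2.42596236e-04, -2.86284542e-03, -1.19394839e-03, -2.31555630e-03,
        8.57403409e-04, -1.77118108e-03,  8.89467307e-05]), 'effort': array([ 1.77333513e-03, -5.88330853e+01,  6.42720312e-01, -2.91294855e+01,
       -5.36181789e-02,  1.56576466e-02,  1.36131043e-04]), 'ee_pos': array([265.40045854, 565.43522211, 222.02296229]), 'ee_rot': array([ 2.17624391e-01,  9.76032409e-01, -5.94746073e-04, -8.78068071e-05]), 'force': array([ 1.29951081, -0.86875944,  0.083676  ]), 'ft_torque': array([-0.0260098 ,  0.00731834, -0.02697866]), 'grasp_force': 0.0, 'width': 87.88318754840239}
```

View pics/scene0.png

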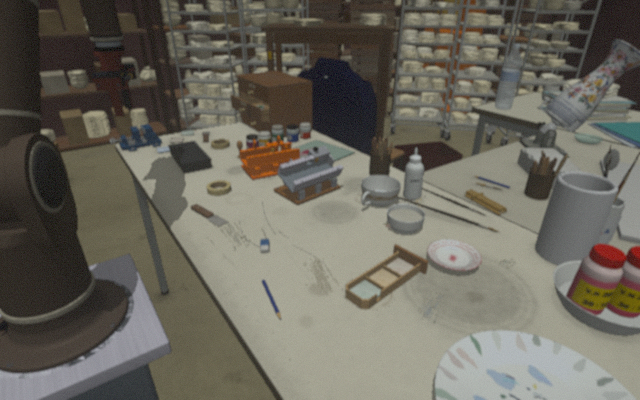

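View pics/side0.png

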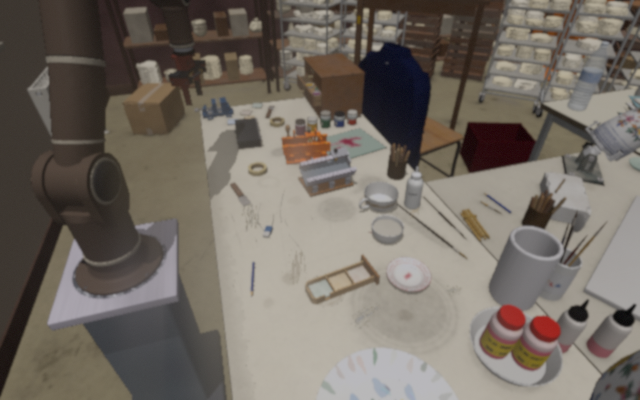

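The scene view shows the tray at about (387,277), with its dark end plate at (410,258), pin dish at (453,255), bowl at (405,218), cup at (380,190), and grey rack at (308,178) with its orange look-alike at (270,158). The side view shows the tray at (343,280) and the rack at (327,174).

```bash
python3 - <<'E'
import cv2,numpy as np
a=cv2.imread('pics/scene0.png');b=cv2.imread('pics/side0.png')
f=lambda i,x,y:cv2.resize(i[y:y+66,x:x+100],(400,264),interpolation=cv2.INTER_CUBIC)
m=np.vstack([np.hstack([f(a,338,242),f(b,295,246)]),np.hstack([f(a,262,142),f(b,280,140)])])
for k in range(0,800,40): m[::8,k]=(0,255,255)
for k in range(0,528,40): m[k if k<264 else k,::8]=(0,255,255)
cv2.imwrite('pics/mos.png',m)
E
```

```text
(no output)
```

View pics/mos.png

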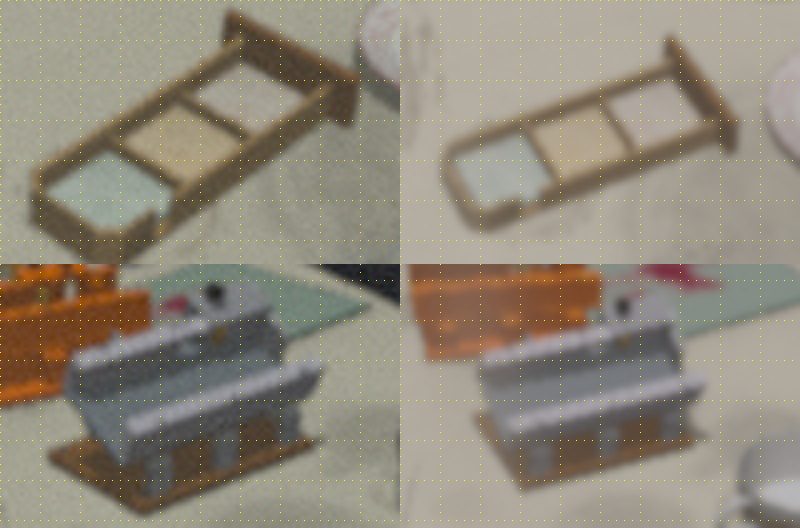

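```bash
python3 - <<'E'
from h import *
import pickle
d=pickle.load(open('s0.pkl','rb'));a,b=d['scene'],d['side']
for n,p,q in [('plateL',(395.5,245),(363,255.5)),('plateR',(426.7,260.7),(379.2,277.2)),('lowmouth',(295,182.2),(306.2,180.2)),('lowfar',(342.5,167.2),(356.2,170.2)),('highmouth',(280.7,166),(300.5,162.7))]:
    print(n,tri(a,p,b,q),onz(a,*p,34),onz(b,*q,34))
for n,p in [('dish',(453,255)),('bowl',(405,218)),('cup',(380,190)),('eraser',(265,244)),('tape',(219,187))]: print(n,onz(a,*p,15))
w=d['wrist'];st=monitor.state();T=R.from_quat(st['ee_rot'])
K,M,t=cam(w);print('cam in tool',T.inv().apply(-M.T@t-st['ee_pos']),(T.inv().as_matrix()@M.T))
print(T.as_matrix())
E
```

```text
plateL (array([ 648.52961637, -201.34439655,   29.29387566]), np.float64(0.3695510186573754), np.float64(0.3695510186574608)) [ 643.50208048 -205.57907301   34.        ] [ 646.48942001 -205.88858785   34.        ]
plateR (array([ 658.65598572, -285.48842498,   31.61881639]), np.float64(1.5184339002716731), np.float64(1.518433900271812)) [ 656.75157424 -285.54008479   34.        ] [ 657.402206   -289.16130433   34.        ]
lowmouth (array([575.31694022, 115.82110675,  84.17883549]), np.float64(1.8157146049307178), np.float64(1.8157146049307207)) [628.66530268 204.31196101  34.        ] [592.87935224 188.8059526   34.        ]
lowfar (array([761.93232423, 146.55768909,  70.20965997]), np.float64(0.6807479337533399), np.float64(0.6807479337533271)) [814.96677289 214.99496974  34.        ] [784.04620167 196.40912631  34.        ]
highmouth (array([577.82980978, 196.6056917 , 102.49678755]), np.float64(1.8831154501285852), np.float64(1.88311545012859)) [654.40876912 336.38072237  34.        ] [602.73957375 306.33677059  34.        ]
dish [ 743.28577356 -288.25372655   15.        ]
bowl [ 772.6574477  -110.02850829   15.        ]
cup [830.04598557  49.87783798  15.        ]
eraser [415.48887375 -10.81627074  15.        ]
tape [442.15176571 339.28794113  15.        ]
cam in tool [  69.77016923    0.75949614 -162.67649446] [[-2.76938691e-04 -9.66842752e-01 -2.55372309e-01]
 [ 9.99999246e-01  3.78638825e-05 -1.22780306e-03]
 [ 1.19676188e-03 -2.55372456e-01  9.66842012e-01]]
[[-9.05279233e-01  4.24816813e-01 -4.30267083e-04]
 [ 4.24817022e-01  9.05278541e-01 -1.12276508e-03]
 [-8.74579251e-05 -1.19920069e-03 -9.99999277e-01]]
```

View pics/wrist0.png

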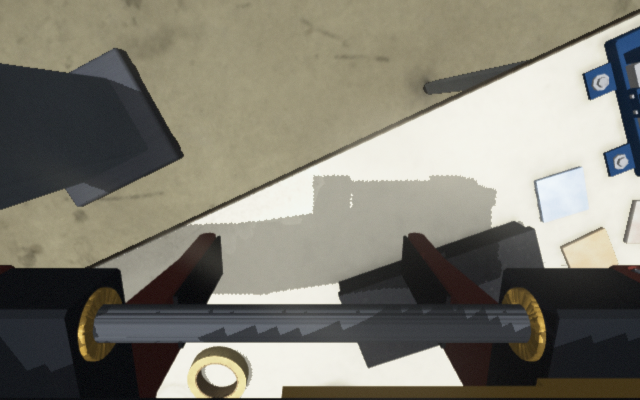

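The wrist view has the gripper hiding rows below about 230, so targets need to sit in the upper half. I'll move the wrist camera over the rack first.

Call:
play_rows --xyz '[[0, 0, -0.01], [0, 0, -0.01], [0, 0, -0.01], [0, 0, -0.01], [0, 0, 0]]' --dr '[[0, 0, 0.12], [0, 0, 0.12], [0, 0, 0.12], [0, 0, 0.12], [0, 0, 0.12]]'

```text
time_s: 0.57
ee_pos: [265.9, 566.5, 264.5]
ee_rot: [0.499, 0.867, 0.001, -0.0]
force: [-0.2, 0.8, -0.8]
width: 87.7
grasp_force: 0.0
```

Call:
play_rows --xyz '[[0, 0, 0], [0, 0, 0], [0, 0, 0], [0, 0, 0]]' --dr '[[0, 0, 0.12], [0, 0, 0.12], [0, 0, 0.12], [0, 0, 0.12]]'

```text
time_s: 0.9
ee_pos: [265.4, 565.6, 262.3]
ee_rot: [0.691, 0.723, -0.0, 0.0]
force: [-0.8, 0.9, 0.2]
width: 87.9
grasp_force: 0.0
```

Call:
play_rows --xyz '[[-0.0316, 0.0234, 0], [-0.0316, 0.0234, 0], [-0.0316, 0.0234, 0], [-0.0316, 0.0234, 0], [-0.0316, 0.0234, 0]]' --dr '[[0, 0, 0], [0, 0, 0], [0, 0, 0], [0, 0, 0], [0, 0, 0]]'

```text
time_s: 1.32
ee_pos: [391.3, 412.4, 262.5]
ee_rot: [0.688, 0.725, -0.0, -0.0]
force: [0.3, 0.7, -0.7]
width: 87.8
grasp_force: 0.0
```

Call:
play_rows --xyz '[[-0.0316, 0.0234, 0], [-0.0316, 0.0234, 0], [-0.0316, 0.0234, 0], [-0.0316, 0.0234, 0], [-0.0316, 0.0234, 0]]' --dr '[[0, 0, 0], [0, 0, 0], [0, 0, 0], [0, 0, 0], [0, 0, 0]]'

```text
time_s: 1.73
ee_pos: [516.4, 260.7, 262.6]
ee_rot: [0.688, 0.725, 0.0, -0.0]
force: [0.3, 1.1, -0.9]
width: 87.9
grasp_force: 0.0
```

Call:
play_rows --xyz '[[-0.0316, 0.0234, 0], [-0.0316, 0.0234, 0], [-0.0316, 0.0234, 0], [-0.0316, 0.0234, 0], [-0.0316, 0.0234, 0]]' --dr '[[0, 0, 0], [0, 0, 0], [0, 0, 0], [0, 0, 0], [0, 0, 0]]'

```text
time_s: 2.15
ee_pos: [641.5, 109.2, 262.4]
ee_rot: [0.688, 0.725, -0.0, -0.0]
force: [0.8, 0.6, 0.3]
width: 87.6
grasp_force: 0.0
```

Call:
play_rows --xyz '[[-0.0316, 0.0234, 0], [0, 0, 0], [0, 0, 0]]' --dr '[[0, 0, 0], [0, 0, 0], [0, 0, 0]]'

```text
time_s: 2.4
ee_pos: [666.4, 77.0, 261.8]
ee_rot: [0.69, 0.724, -0.001, 0.0]
force: [-0.0, 0.9, 0.7]
width: 87.8
grasp_force: 0.0
```

```bash
python3 - <<'E'
from h import *
import pickle
s=snap('wrist','w1');pickle.dump(s,open('w1.pkl','wb'))
t=monitor.state();print(t['ee_pos'],R.from_quat(t['ee_rot']).as_matrix().round(3),t['joints'].round(2))
E
```

```text
[665.63366916  79.52796414 261.86226456] [[-0.05   0.999 -0.001]
 [ 0.999  0.05  -0.   ]
 [-0.    -0.001 -1.   ]] [-0.48  0.48  0.43  1.44 -0.21  1.26  0.03]
```

View pics/w1.png

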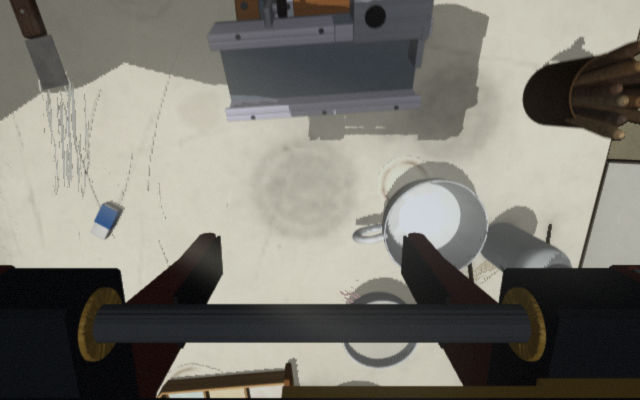

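The wrist view shows the rack. Its low rail runs from (228,113) to (420,103), its high rail from about (210,40) to (345,25), and the mouth is at the left end. I'll take a second viewpoint.

Call:
play_rows --xyz '[[0.035, -0.02, 0], [0.035, -0.02, 0], [0.03, -0.02, 0], [0, 0, 0], [0, 0, 0]]' --dr '[[0, 0, 0], [0, 0, 0], [0, 0, 0], [0, 0, 0], [0, 0, 0]]'

```text
time_s: 2.87
ee_pos: [598.2, 181.9, 262.8]
ee_rot: [0.686, 0.728, 0.0, -0.001]
force: [-0.4, -0.6, 0.4]
width: 87.9
grasp_force: 0.0
```

```bash
python3 - <<'E'
from h import *
import pickle
s=snap('wrist','w2');pickle.dump(s,open('w2.pkl','wb'))
t=monitor.state();print(t['ee_pos'])
a=cv2.imread('pics/w1.png')[0:150,190:450];b=cv2.imread('pics/w2.png')[0:250,200:600]
p=np.zeros((600,800,3),np.uint8)
p[:300,:520]=cv2.resize(a,None,fx=2,fy=2,interpolation=cv2.INTER_CUBIC)
b=cv2.resize(cv2.imread('pics/w2.png')[90:240,200:600],None,fx=2,fy=2,interpolation=cv2.INTER_CUBIC);p[300:,:]=b
cv2.imwrite('pics/m2.png',p)
E
```

```text
[599.3998142  179.45044973 262.92596806]
```

View pics/m2.png

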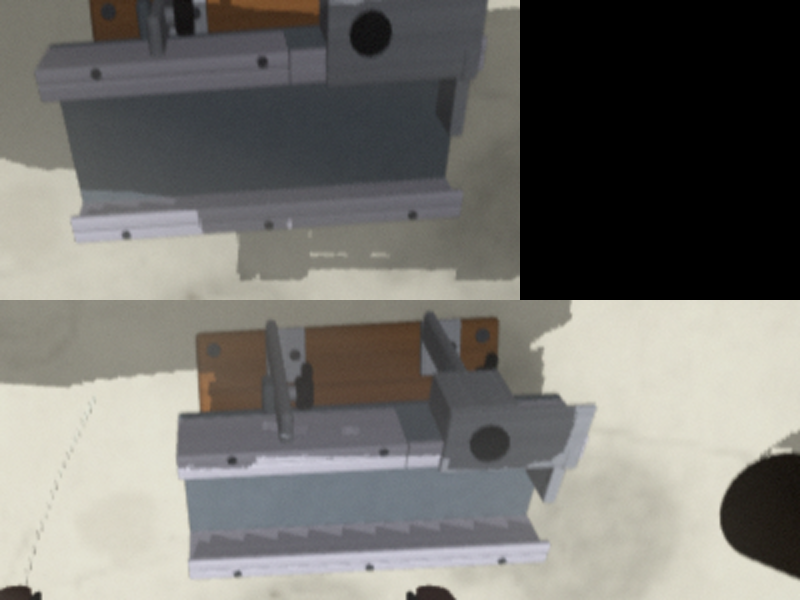

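The mosaic shows both rack views, with the rail edges, screws and ends clear. I'll triangulate them.

```bash
python3 - <<'E'
from h import *
import pickle
a=pickle.load(open('w1.pkl','rb'));b=pickle.load(open('w2.pkl','rb'))
A=lambda u,v:(190+u/2,v/2); B=lambda u,v:(200+u/2,90+(v-300)/2)
for n,p,q in [('Ls1',(126,235),(237,574)),('Ls2',(268,225),(369,567)),('Ls3',(412,215),(501,561)),('Hs1',(96,74),(232,460)),('Hs2',(262,62),(384,452)),
 ('Lbot m',(77,241),(192,577)),('Lmid m',(72,217),(190,562)),('Ltop m',(84,207),(196,538)),('Lbot f',(461,213),(547,557)),('Lmid f',(461,190),(547,543)),
 ('Hbot m',(43,100),(179,477)),('Hmid m',(37,76),(177,463)),('Htop m',(48,46),(181,415))]:
    X,e,f=tri(a,A(*p),b,B(*q)); print(n,X.round(1),round(e,1))
E
```

```text
Ls1 [608.3 134.2  78.7] 0.2
Ls2 [674.9 142.   79.1] 0.0
Ls3 [741.4 149.5  79.7] 0.3
Hs1 [601.3 198.3 111.4] 0.1
Hs2 [668.  205.8 111.7] 0.1
Lbot m [585.2 130.5  77.1] 0.1
Lmid m [584.4 141.3  84.8] 0.3
Ltop m [585.4 146.4  60.5] 0.5
Lbot f [765.5 151.8  76.3] 0.2
Lmid f [761.5 161.4  83.3] 0.6
Hbot m [578.  188.1 105.6] 0.2
Hmid m [577.4 196.  112.7] 0.5
Htop m [575.7 213.3  84.2] 0.7
```

Call:
play_rows --xyz '[[-0.0387, -0.0063, 0], [-0.0387, -0.0063, 0], [-0.0387, -0.0063, 0], [-0.0387, -0.0063, 0], [-0.0387, -0.0063, 0]]' --dr '[[0, 0, 0], [0, 0, 0], [0, 0, 0], [0, 0, 0], [0, 0, 0]]'

```text
time_s: 3.33
ee_pos: [578.7, -20.5, 262.9]
ee_rot: [0.689, 0.725, 0.0, 0.0]
force: [1.3, -0.7, -0.8]
width: 87.9
grasp_force: 0.0
```

Call:
play_rows --xyz '[[-0.0387, -0.0063, 0], [-0.0387, -0.0063, 0], [-0.0387, -0.0063, 0], [-0.0387, -0.0063, 0], [0, 0, 0]]' --dr '[[0, 0, 0], [0, 0, 0], [0, 0, 0], [0, 0, 0], [0, 0, 0.12]]'

```text
time_s: 3.75
ee_pos: [559.0, -185.1, 263.6]
ee_rot: [0.733, 0.68, -0.001, 0.002]
force: [-1.0, -0.9, 0.1]
width: 87.7
grasp_force: 0.0
```

Call:
play_rows --xyz '[[0, 0, 0], [0, 0, 0], [0, 0, 0], [0, 0, 0], [0, 0, 0]]' --dr '[[0, 0, 0.12], [0, 0, 0.12], [0, 0, 0.12], [0, 0, 0.12], [0, 0, 0.12]]'

```text
time_s: 4.17
ee_pos: [561.8, -174.9, 262.8]
ee_rot: [0.901, 0.433, 0.0, 0.0]
force: [0.7, 0.4, -0.4]
width: 87.7
grasp_force: 0.0
```

Call:
play_rows --xyz '[[0, 0, 0], [0, 0, 0], [0, 0, 0], [0, 0, 0], [0, 0, 0]]' --dr '[[0, 0, 0.12], [0, 0, 0.12], [0, 0, 0.12], [0, 0, 0.12], [0, 0, 0.12]]'

```text
time_s: 4.58
ee_pos: [561.8, -174.7, 262.8]
ee_rot: [0.989, 0.147, 0.0, 0.0]
force: [-0.0, 0.2, -1.0]
width: 88.1
grasp_force: 0.0
```

Call:
play_rows --xyz '[[0, 0, 0], [0, 0, 0], [0, 0, 0], [0, 0, 0], [0, 0, 0]]' --dr '[[0, 0, 0.12], [0, 0, 0.12], [0, 0, 0.12], [0, 0, 0.12], [0, 0, 0.12]]'

```text
time_s: 5.0
ee_pos: [561.8, -174.6, 262.9]
ee_rot: [0.988, -0.152, 0.0, 0.0]
force: [1.0, -0.7, -0.1]
width: 87.9
grasp_force: 0.0
```

Call:
play_rows --xyz '[[0, 0, 0], [0, 0, 0], [0, 0, 0], [0, 0, 0], [0, 0, 0]]' --dr '[[0, 0, 0.12], [0, 0, 0.12], [0, 0, 0.12], [0, 0, 0.12], [0, 0, 0.12]]'

```text
time_s: 5.42
ee_pos: [561.9, -174.6, 262.9]
ee_rot: [0.9, -0.437, 0.0, 0.0]
force: [-0.2, 0.0, -0.6]
width: 87.4
grasp_force: 0.0
```

Call:
play_rows --xyz '[[0, 0, 0], [0, 0, 0], [0, 0, 0], [0, 0, 0], [0, 0, 0]]' --dr '[[0, 0, 0.12], [0, 0, 0.12], [0, 0, 0.12], [0, 0, 0.12], [0, 0, 0]]' --gripper -0.1

```text
time_s: 5.83
ee_pos: [561.9, -174.3, 262.5]
ee_rot: [0.77, -0.638, 0.0, 0.001]
force: [-0.3, 0.2, -0.6]
width: 57.8
grasp_force: 0.0
```

```bash
python3 - <<'E'
from h import *
import pickle
s=snap('wrist','w3');pickle.dump(s,open('w3.pkl','wb'))
t=monitor.state();print(t['ee_pos'],R.from_quat(t['ee_rot']).as_matrix().round(3),t['joints'].round(2))
cv2.imwrite('pics/m3.png',cv2.resize(cv2.imread('pics/w3.png')[0:280,:],None,fx=1.25,fy=1.25,interpolation=cv2.INTER_CUBIC))
E
```

```text
[ 561.91361349 -174.37226218  262.54057796] [[ 0.193 -0.981 -0.001]
 [-0.981 -0.193 -0.001]
 [ 0.001  0.001 -1.   ]] [-0.61  0.58  1.26  1.69 -0.57  1.3  -2.18]
```

View pics/m3.png

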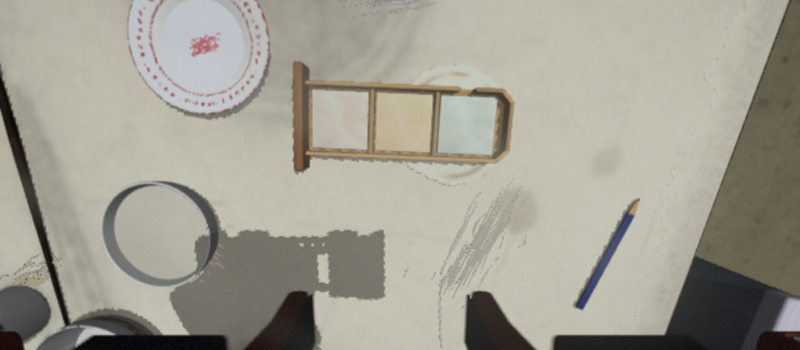

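The tray is at the crop's (293–513, 62–170), with the end plate at the left (293–307) and the nose at the right (513,110). The slot is in the upper wall at about (465,90).

```bash
python3 - <<'E'
from h import *
import pickle
s=pickle.load(open('w3.pkl','rb'))
print('cam',ray(s,320,200)[0])
g=lambda u,v,z:onz(s,u/1.25,v/1.25,z).round(1)[:2]
for n,u,v,z in [('plOutTop',293,63,34),('plOutBot',296,170,34),('wallT1',312,81,24),('wallT2',455,87,24),('wallB1',312,155,24),('wallB2',488,159,24),('noseT',510,94,24),('noseB',511,150,24)]: print(n,g(u,v,z))
i=np.asarray(s['pixels']).astype(int)
hsv=cv2.cvtColor(np.asarray(s['pixels']),cv2.COLOR_RGB2HSV)
m=cv2.inRange(hsv,(3,90,30),(20,255,200)); m[:, :200]=0;m[150:]=0;m[:,430:]=0
ys,xs=np.nonzero(m);print(len(xs))
for y in (55,60,65,110,120,130): 
    r=xs[ys==y];print(y,r.min() if len(r) else None,r.max() if len(r) else None, [tuple(i[y,x]) for x in range(230,250,2)] if y==110 else '')
E
```

```text
cam [ 575.07060029 -241.66861729  425.39682061]
plOutTop [ 662.1 -282.3]
plOutBot [ 648.2 -197.5]
wallT1 [ 646.7 -272.3]
wallT2 [ 527.2 -290.1]
wallB1 [ 638.  -211.9]
wallB2 [ 485.4 -237.3]
noseT [ 480.1 -293.3]
noseB [ 467.5 -248.5]
1344
55 236 241 
60 236 240 
65 236 253 
110 236 406 [(np.int64(189), np.int64(186), np.int64(172)), (np.int64(188), np.int64(185), np.int64(169)), (np.int64(146), np.int64(141), np.int64(127)), (np.int64(120), np.int64(95), np.int64(71)), (np.int64(130), np.int64(100), np.int64(74)), (np.int64(129), np.int64(99), np.int64(71)), (np.int64(94), np.int64(79), np.int64(65)), (np.int64(82), np.int64(74), np.int64(64)), (np.int64(92), np.int64(80), np.int64(67)), (np.int64(163), np.int64(138), np.int64(104))]
120 236 278 
130 236 242
```

Call:
play_rows --xyz '[[0, 0, 0], [0.0268, -0.0256, 0.02], [0.0268, -0.0256, 0.02], [0.0268, -0.0256, 0.02], [0, 0, 0]]' --dr '[[0, 0, 0.033], [0, 0, 0], [0, 0, 0], [0, 0, 0], [0, 0, 0]]'

```text
time_s: 6.3
ee_pos: [651.0, -243.2, 197.6]
ee_rot: [0.762, -0.647, -0.002, 0.002]
force: [-1.6, 0.8, 0.0]
width: 39.5
grasp_force: 0.0
```

Call:
play_rows --xyz '[[0, 0, 0.033], [0, 0, 0.033], [0, 0, 0.033], [0, 0, 0.033], [0, 0, 0]]' --dr '[[0, 0, 0], [0, 0, 0], [0, 0, 0], [0, 0, 0], [0, 0, 0]]'

```text
time_s: 6.72
ee_pos: [646.7, -238.0, 65.1]
ee_rot: [0.763, -0.647, -0.004, 0.001]
force: [-0.7, 1.7, -1.3]
width: 39.4
grasp_force: 0.0
```

```bash
python3 - <<'E'
from h import *
import pickle
t=monitor.state();print(t['ee_pos'],R.from_quat(t['ee_rot']).as_matrix().round(3),t['joints'].round(2),t['width'])
s=snap('wrist','w4');b=snap('side','sd4')
p=np.zeros((520,800,3),np.uint8)
p[:250,:400]=cv2.resize(cv2.imread('pics/w4.png'),(400,250))
p[:264,400:]=cv2.resize(cv2.imread('pics/sd4.png')[230:296,290:390],(400,264),interpolation=cv2.INTER_CUBIC)
a=snap('scene','sc4');p[264:264+256,:400]=cv2.resize(cv2.imread('pics/sc4.png')[236:300,340:440],(400,256),interpolation=cv2.INTER_CUBIC)
p[264:,400:]=cv2.resize(cv2.imread('pics/w4.png')[100:228,:200],(400,256))
cv2.imwrite('pics/m4.png',p)
E
```

```text
[ 646.67864908 -238.03286412   65.05442473] [[ 0.163 -0.987 -0.008]
 [-0.987 -0.163  0.004]
 [-0.005  0.007 -1.   ]] [-0.3   0.9   0.99  1.6  -0.82  1.11 -2.07] 39.414579032152446
```

View pics/m4.png

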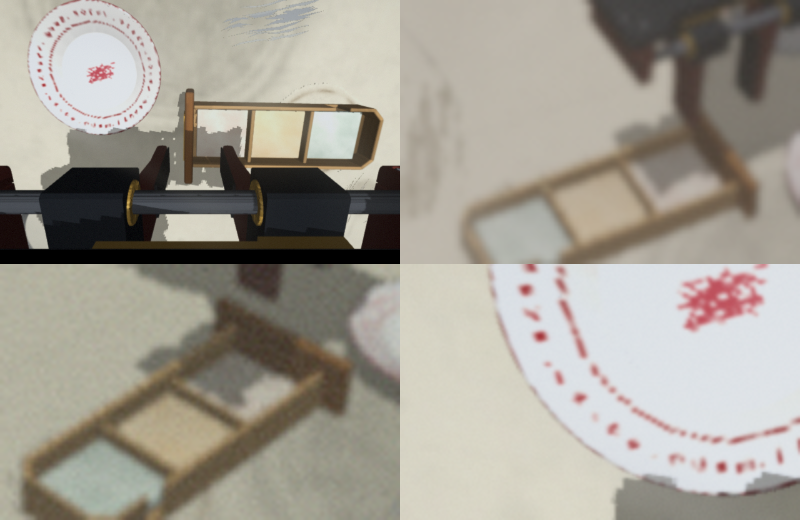

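The wrist view shows the plate between the open fingers, at crop (184–194, 88–183), with the finger tips at about (160,150) and (232,150). The tray is undisturbed.

```bash
python3 - <<'E'
from h import *
s=snap('wrist')
im=np.asarray(s['pixels'])
hsv=cv2.cvtColor(im,cv2.COLOR_RGB2HSV)
for y in (150,160,230,270,280,285,290,295): print(y,[tuple(int(q) for q in im[y,x]) for x in range(288,322,3)])
g=lambda u,v,z:onz(s,u,v,z).round(1)
print(ray(s,0,0)[0].round(1),'top',g(297,142,34),g(310,142,34),'bot',g(297,292,34),g(310,292,34))
print(monitor.state()['ee_pos'])
E
```

```text
150 [(182, 180, 165), (180, 177, 162), (182, 180, 165), (180, 178, 163), (180, 178, 163), (119, 112, 97), (74, 61, 51), (77, 65, 54), (79, 67, 57), (99, 91, 78), (175, 172, 159), (174, 170, 156)]
160 [(182, 180, 165), (182, 180, 165), (116, 114, 104), (116, 113, 104), (115, 111, 103), (108, 81, 58), (141, 100, 66), (141, 100, 65), (143, 102, 65), (118, 92, 68), (181, 178, 162), (181, 178, 162)]
230 [(127, 125, 113), (128, 126, 113), (126, 123, 112), (127, 125, 114), (114, 94, 56), (74, 56, 39), (79, 57, 39), (77, 55, 39), (76, 55, 38), (100, 81, 57), (104, 87, 61), (135, 129, 122)]
270 [(126, 125, 114), (128, 126, 115), (127, 126, 115), (129, 127, 114), (117, 115, 101), (73, 53, 34), (78, 55, 35), (76, 54, 34), (69, 51, 35), (128, 125, 114), (130, 127, 116), (132, 129, 117)]
280 [(127, 126, 115), (129, 127, 115), (130, 128, 115), (129, 128, 115), (119, 113, 103), (74, 53, 32), (78, 54, 35), (77, 54, 36), (68, 53, 36), (131, 127, 116), (129, 127, 116), (126, 123, 113)]
285 [(128, 126, 116), (129, 127, 115), (128, 126, 116), (127, 125, 115), (113, 108, 97), (76, 55, 35), (75, 52, 33), (79, 56, 37), (69, 50, 34), (130, 127, 115), (129, 127, 116), (134, 130, 119)]
290 [(127, 124, 113), (129, 126, 114), (126, 124, 113), (130, 127, 116), (124, 118, 108), (77, 53, 35), (78, 55, 36), (78, 56, 37), (78, 64, 50), (130, 127, 116), (157, 154, 140), (209, 205, 188)]
295 [(207, 204, 188), (208, 204, 189), (205, 201, 185), (211, 207, 192), (212, 209, 192), (212, 208, 193), (212, 208, 192), (207, 203, 187), (213, 209, 194), (214, 210, 194), (213, 207, 193), (212, 208, 193)]
[ 661.4 -308.6  236. ] top [ 666.5 -288.9   34. ] [ 659.3 -290.1   34. ] bot [ 652.5 -197.1   34. ] [ 644.5 -198.5   34. ]
[ 650.75418679 -241.16000796   73.94113734]
```

Call:
play_rows --xyz '[[0, 0, 0], [0, 0, 0], [0, 0, 0], [0, 0, 0], [0, 0, 0]]' --dr '[[0, 0, 0], [0, 0, 0], [0, 0, 0], [0, 0, 0], [0, 0, 0]]'

```text
time_s: 7.33
ee_pos: [650.0, -240.0, 71.7]
ee_rot: [0.762, -0.648, 0.0, -0.0]
force: [-0.4, -1.0, -0.9]
width: 39.3
grasp_force: 0.0
```

Call:
play_rows --xyz '[[0, 0, 0.01], [0, 0, 0.01], [0, 0, 0.01], [0, 0, 0], [0, 0, 0]]' --dr '[[0, 0, 0], [0, 0, 0], [0, 0, 0], [0, 0, 0], [0, 0, 0]]'

```text
time_s: 7.75
ee_pos: [649.1, -239.8, 39.9]
ee_rot: [0.761, -0.648, -0.001, 0.001]
force: [-0.7, 1.0, -0.3]
width: 39.8
grasp_force: 0.0
```

Call:
play_rows --xyz '[[0, 0, 0.007], [0, 0, 0.007], [0, 0, 0.006], [0, 0, 0.004], [0, 0, 0.0025]]' --dr '[[0, 0, 0], [0, 0, 0], [0, 0, 0], [0, 0, 0], [0, 0, 0]]'

```text
time_s: 8.17
ee_pos: [649.5, -239.9, 13.9]
ee_rot: [0.762, -0.648, -0.0, 0.0]
force: [-0.3, -0.1, -0.5]
width: 39.6
grasp_force: 0.0
```

Call:
play_rows --xyz '[[0, 0, 0], [0, 0, 0], [0, 0, 0], [0, 0, 0], [0, 0, 0]]' --dr '[[0, 0, 0], [0, 0, 0], [0, 0, 0], [0, 0, 0], [0, 0, 0]]' --gripper -1 --newtons 20

```text
time_s: 8.58
ee_pos: [650.2, -240.1, 15.2]
ee_rot: [0.762, -0.648, 0.0, -0.0]
force: [1.8, 0.1, -0.9]
width: 9.7
grasp_force: 0.8
```

Call:
play_rows --xyz '[[0, 0, 0], [0, 0, 0], [0, 0, 0], [0, 0, 0], [0, 0, 0]]' --dr '[[0, 0, 0], [0, 0, 0], [0, 0, 0], [0, 0, 0], [0, 0, 0]]'

```text
time_s: 9.0
ee_pos: [650.3, -239.8, 15.1]
ee_rot: [0.762, -0.648, 0.0, -0.0]
force: [2.0, 1.1, 4.6]
width: 8.1
grasp_force: 20.0
```

The width of 8.1 mm means the jaws hold the plate itself, so I'll tighten the grip and lift.

Call:
play_rows --xyz '[[0, 0, 0], [0, 0, 0], [0, 0, -0.003], [0, 0, -0.004], [0, 0, -0.006]]' --dr '[[0, 0, 0], [0, 0, 0], [0, 0, 0], [0, 0, 0], [0, 0, 0]]' --newtons 58

```text
time_s: 9.42
ee_pos: [648.7, -240.1, 27.0]
ee_rot: [0.761, -0.648, -0.001, 0.001]
force: [-0.6, -0.3, -3.3]
width: 7.5
grasp_force: 58.0
```

Call:
play_rows --xyz '[[0, 0, -0.01], [0, 0, -0.015], [0, 0, -0.02], [0, 0, -0.02], [0, 0, -0.02]]' --dr '[[0, 0, 0], [0, 0, 0], [0, 0, 0], [0, 0, 0], [0, 0, 0]]'

```text
time_s: 9.83
ee_pos: [649.7, -240.5, 115.0]
ee_rot: [0.761, -0.648, 0.0, 0.0]
force: [0.4, 0.1, -2.8]
width: 7.5
grasp_force: 58.0
```

Call:
play_rows --xyz '[[0, 0, -0.02], [0, 0, -0.02], [0, 0, -0.02], [0, 0, -0.015], [0, 0, -0.01]]' --dr '[[0, 0, 0], [0, 0, 0], [0, 0, 0], [0, 0, 0], [0, 0, 0]]'

```text
time_s: 10.25
ee_pos: [650.0, -240.8, 200.8]
ee_rot: [0.761, -0.648, 0.001, -0.0]
force: [0.1, -0.1, -4.1]
width: 7.9
grasp_force: 58.0
```

Call:
play_rows --xyz '[[0, 0, 0], [0, 0, 0], [0, 0, 0], [0, 0, 0], [0, 0, 0]]' --dr '[[0, 0, 0], [0, 0, 0], [0, 0, 0], [0, 0, 0], [0, 0, 0]]'

```text
time_s: 10.67
ee_pos: [649.4, -239.8, 196.6]
ee_rot: [0.762, -0.648, -0.001, 0.0]
force: [0.2, 0.9, -3.2]
width: 7.7
grasp_force: 58.0
```

```bash
python3 - <<'E'
from h import *
t=monitor.state();print(t['ee_pos'],R.from_quat(t['ee_rot']).as_matrix().round(3),t['joints'].round(2),t['width'],t['force'],t['ft_torque'])
s=snap('wrist','w5')
import pickle;pickle.dump((s,t),open('w5.pkl','wb'))
p=np.zeros((464,800,3),np.uint8)
p[:]=cv2.resize(cv2.imread('pics/w5.png')[60:292,220:620],(800,464),interpolation=cv2.INTER_CUBIC)
cv2.imwrite('pics/m5.png',p)
E
```

```text
[ 649.44557698 -239.80587183  196.62129671] [[ 0.16  -0.987 -0.002]
 [-0.987 -0.16   0.   ]
 [-0.001  0.002 -1.   ]] [-0.33  0.78  1.1   1.49 -0.71  1.31 -2.15] 7.688111453203405 [ 0.15062503  0.89623077 -3.17841593] [ 0.08173043 -0.14202034 -0.03093355]
```

View pics/m5.png

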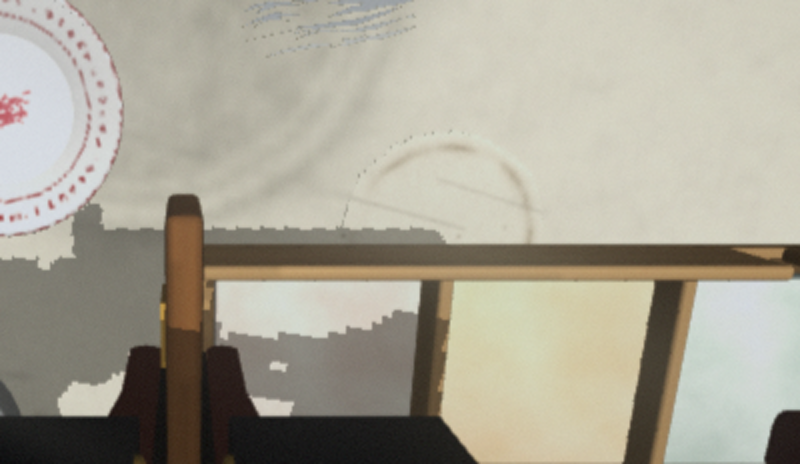

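The wrist view shows the tray hanging square to the tool. The plate is at crop x≈185, the +y wall edge is level at row 264, and the tiles are in place. Next I'll move clear and turn it.

Call:
play_rows --xyz '[[-0.01, 0.006, 0], [-0.02, 0.012, 0], [-0.0288, 0.017, 0], [-0.0288, 0.017, 0], [-0.0288, 0.017, 0]]' --dr '[[0, 0, 0], [0, 0, 0], [0, 0, 0], [0, 0, 0], [0, 0, 0]]'

```text
time_s: 11.13
ee_pos: [561.7, -135.6, 197.1]
ee_rot: [0.761, -0.648, -0.0, 0.0]
force: [0.6, 0.2, -2.2]
width: 7.6
grasp_force: 58.0
```

Call:
play_rows --xyz '[[-0.0288, 0.017, 0], [-0.0288, 0.017, 0], [-0.02, 0.012, 0], [-0.01, 0.006, 0], [0, 0, 0]]' --dr '[[0, 0, -0.02], [0, 0, -0.04], [0, 0, -0.06], [0, 0, -0.08], [0, 0, -0.1]]'

```text
time_s: 11.55
ee_pos: [493.1, -57.8, 197.0]
ee_rot: [0.851, -0.524, -0.002, -0.0]
force: [0.0, 0.1, -3.5]
width: 7.6
grasp_force: 58.0
```

Call:
play_rows --xyz '[[0, 0, 0], [0, 0, 0], [0, 0, 0], [0, 0, 0], [0, 0, 0]]' --dr '[[0, 0, -0.12], [0, 0, -0.12], [0, 0, -0.12], [0, 0, -0.12], [0, 0, -0.12]]'

```text
time_s: 11.97
ee_pos: [494.9, -60.4, 197.7]
ee_rot: [0.968, -0.25, -0.0, -0.0]
force: [0.3, 0.3, -4.0]
width: 7.7
grasp_force: 58.0
```

Call:
play_rows --xyz '[[0, 0, 0], [0, 0, 0], [0, 0, 0], [0, 0, 0], [0, 0, 0]]' --dr '[[0, 0, -0.12], [0, 0, -0.12], [0, 0, -0.12], [0, 0, -0.12], [0, 0, -0.12]]'

```text
time_s: 12.38
ee_pos: [494.7, -60.6, 197.6]
ee_rot: [0.999, 0.048, -0.0, -0.0]
force: [0.3, -0.2, -3.4]
width: 7.5
grasp_force: 58.0
```

Call:
play_rows --xyz '[[0, 0, 0], [0, 0, 0], [0, 0, 0], [0, 0, 0], [0, 0, 0]]' --dr '[[0, 0, -0.12], [0, 0, -0.12], [0, 0, -0.12], [0, 0, -0.12], [0, 0, -0.12]]'

```text
time_s: 12.8
ee_pos: [494.6, -60.7, 197.5]
ee_rot: [0.94, 0.341, -0.0, -0.0]
force: [-0.9, -0.4, -3.2]
width: 7.5
grasp_force: 58.0
```

Call:
play_rows --xyz '[[0, 0, 0], [0, 0, 0], [0, 0, 0], [0, 0, 0], [0, 0, 0]]' --dr '[[0, 0, -0.12], [0, 0, -0.12], [0, 0, -0.12], [0, 0, -0.12], [0, 0, -0.12]]'

```text
time_s: 13.22
ee_pos: [494.5, -60.8, 197.5]
ee_rot: [0.798, 0.603, -0.001, -0.0]
force: [0.7, -1.1, -4.3]
width: 7.8
grasp_force: 58.0
```

Call:
play_rows --xyz '[[0, 0, 0], [0, 0, 0], [0, 0, 0], [0, 0, 0], [0, 0, 0]]' --dr '[[0, 0, -0.1], [0, 0, -0.08], [0, 0, -0.06], [0, 0, 0], [0, 0, 0]]'

```text
time_s: 13.63
ee_pos: [494.7, -60.8, 197.5]
ee_rot: [0.722, 0.692, -0.0, -0.0]
force: [0.5, -0.6, -3.4]
width: 7.6
grasp_force: 58.0
```

```bash
cat > plan.py <<'E'
from h import *
th=0.466;a=0.113;mouth=np.array([579.2,177.2,62.5])
X=np.array([np.cos(a),np.sin(a),0]);Y=np.array([-np.sin(a)*np.cos(th),np.cos(a)*np.cos(th),np.sin(th)]);Z=np.cross(X,Y)
RT=np.column_stack([Y,X,-Z])   # tool axes when aligned
def goal(nx,y,z,g=(-93,-1.2,15)): return mouth+X*(nx-89+g[0])+Y*(y+g[1])+Z*(z+g[2])
def rep(g=(-93,-1.2,15)):
    t=monitor.state();T=R.from_quat(t['ee_rot']).as_matrix();p=t['ee_pos']
    nose=p+T@np.array([-g[1],89-g[0],g[2]])  # tool (x=y_tray,y=x_tray,z=-z_tray)
    q=np.array([X,Y,Z])@(nose-mouth)
    print('nose in rack',q.round(1),'rot err tool',R.from_matrix(T.T@RT).as_rotvec().round(3),'F rack',(np.array([X,Y,Z])@t['force']).round(1),'J',t['joints'].round(2),'w',round(t['width'],1),t['ee_pos'].round(1))
    return t,T,p
E
python3 - <<'E'
from plan import *
t,T,p=rep()
G=goal(-60,0,40);print(G,T.T@(G-p),RT.T@(G-p))
E
```

```text
nose in rack [  69.2 -173.2  221.3] rot err tool [ 0.036  0.465 -0.154] F rack [ 0.4 -2.1 -2.8] J [-0.51  0.24  0.63  1.96 -0.17  0.99  0.17] w 7.6 [494.7 -60.8 197.5]
[341.65085163 124.29215626 111.0963186 ] [ 178.21483537 -160.89799913   86.54642037] [ 140.84653062 -131.2100741   167.58623994]
```

Call:
play_rows --xyz '[[0, 0, 0], [0, 0, 0], [0, 0, 0], [0, 0, 0], [0, 0, 0]]' --dr '[[0, 0, -0.08], [0, 0, -0.075], [0, 0.05, 0], [0, 0.07, 0], [0, 0.08, 0]]'

```text
time_s: 14.05
ee_pos: [495.5, -59.2, 198.1]
ee_rot: [0.662, 0.743, 0.068, -0.075]
force: [-0.4, -0.3, -3.3]
width: 7.7
grasp_force: 58.0
```

Call:
play_rows --xyz '[[0, 0, 0], [0, 0, 0], [0, 0, 0], [0, 0, 0], [0, -0.02, 0]]' --dr '[[0, 0.08, 0], [0, 0.08, 0], [0, 0.06, 0], [0, 0.046, 0], [0, 0, 0]]'

```text
time_s: 14.47
ee_pos: [477.3, -64.2, 196.4]
ee_rot: [0.649, 0.725, 0.154, -0.173]
force: [0.2, 0.3, -3.1]
width: 8.2
grasp_force: 58.0
```

Call:
play_rows --xyz '[[0, -0.03, 0], [0, -0.025, 0], [0, -0.016, 0], [0, 0, 0], [0, 0, 0]]' --dr '[[0, 0, 0], [0, 0, 0], [0, 0, 0], [0, 0, 0], [0, 0, 0]]'

```text
time_s: 14.88
ee_pos: [404.7, -71.2, 197.9]
ee_rot: [0.649, 0.725, 0.154, -0.172]
force: [1.1, 0.3, -3.2]
width: 7.7
grasp_force: 58.0
```

```bash
python3 - <<'E'
from plan import *
t,T,p=rep()
print(T.T@(goal(-20,0,40)-p))
E
```

```text
nose in rack [ -19.4 -141.2  208.2] rot err tool [ 0.001  0.001 -0.002] F rack [ 1.1 -1.3 -2.9] J [-0.08  0.26  0.57  2.04 -0.55  1.23  0.89] w 7.7 [404.7 -71.2 197.9]
[140.92634349  -0.93885492 167.97858144]
```

Call:
play_rows --xyz '[[0.01, 0, 0.012], [0.02, 0, 0.024], [0.024, 0, 0.0286], [0.024, 0, 0.0286], [0.024, 0, 0.0286]]' --dr '[[0, 0, 0], [0, 0, 0], [0, 0, 0], [0, 0, 0], [0, 0, 0]]'

```text
time_s: 15.3
ee_pos: [389.0, 75.6, 134.3]
ee_rot: [0.648, 0.726, 0.154, -0.172]
force: [0.6, 1.2, -3.4]
width: 7.2
grasp_force: 58.0
```

Call:
play_rows --xyz '[[0.02, 0, 0.024], [0.012, 0, 0.014], [0.007, 0, 0.008], [0, 0, 0], [0, 0, 0]]' --dr '[[0, 0, 0], [0, 0, 0], [0, 0, 0], [0, 0, 0], [0, 0, 0]]'

```text
time_s: 15.72
ee_pos: [382.6, 129.0, 111.2]
ee_rot: [0.648, 0.726, 0.154, -0.172]
force: [1.1, 0.1, -3.4]
width: 8.1
grasp_force: 58.0
```

```bash
python3 - <<'E'
from plan import *
import pickle
t,T,p=rep()
s=snap('wrist','w6');b=snap('side','sd6');a=snap('scene','sc6')
pickle.dump((s,b,a),open('w6.pkl','wb'))
P=np.zeros((600,800,3),np.uint8)
P[:300,:480]=cv2.resize(cv2.imread('pics/w6.png'),(480,300))
P[300:,:400]=cv2.resize(cv2.imread('pics/sc6.png')[125:200,240:340],(400,300),interpolation=cv2.INTER_CUBIC)
P[300:,400:]=cv2.resize(cv2.imread('pics/sd6.png')[125:200,260:360],(400,300),interpolation=cv2.INTER_CUBIC)
P[:240,480:]=cv2.resize(cv2.imread('pics/w6.png')[100:220,450:610],(320,240))
cv2.imwrite('pics/m6.png',P)
E
```

```text
nose in rack [-18.8   0.3  40.1] rot err tool [-0.     0.001  0.001] F rack [ 1.1 -1.6 -3. ] J [-0.36  0.26  0.37  2.28 -0.79  0.84  0.72] w 8.1 [382.6 129.  111.2]
```

View pics/m6.png

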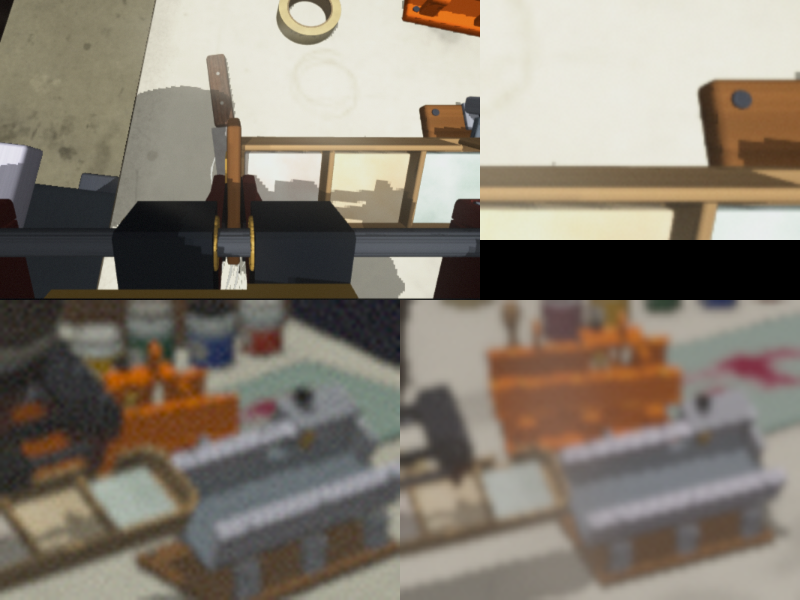

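The mosaic shows the tray nose lined up with the mouth, leaned to the slope and above the rails. That used my last picture, so I'll feel the lip tops with the nose to fix the height.

Call:
play_rows --xyz '[[0, 0.01, 0], [0, 0.015, 0], [0, 0.011, 0], [0, 0, 0], [0, 0, 0]]' --dr '[[0, 0, 0], [0, 0, 0], [0, 0, 0], [0, 0, 0], [0, 0, 0]]'

```text
time_s: 16.28
ee_pos: [418.2, 133.0, 111.1]
ee_rot: [0.648, 0.726, 0.154, -0.172]
force: [-0.0, -0.1, -3.0]
width: 7.5
grasp_force: 58.0
```

Call:
play_rows --xyz '[[0, 0, 0.002], [0, 0, 0.002], [0, 0, 0], [0, 0, 0], [0, 0, 0]]' --dr '[[0, 0, 0], [0, 0, 0], [0, 0, 0], [0, 0, 0], [0, 0, 0]]'

```text
time_s: 16.7
ee_pos: [417.1, 135.2, 107.7]
ee_rot: [0.648, 0.726, 0.154, -0.172]
force: [-0.6, -0.4, -4.7]
width: 7.9
grasp_force: 58.0
```

```bash
python3 -c "
from plan import *
rep()"
```

```text
nose in rack [16.2  0.7 35.8] rot err tool [-0.001 -0.     0.001] F rack [-0.6 -2.4 -4. ] J [-0.36  0.32  0.37  2.21 -0.8   0.86  0.71] w 7.9 [417.1 135.2 107.7]
```

Now 1 mm steps, watching the force.

Call:
play_rows --xyz '[[0, 0, 0.001], [0, 0, 0], [0, 0, 0], [0, 0, 0]]' --dr '[[0, 0, 0], [0, 0, 0], [0, 0, 0], [0, 0, 0]]'

```text
time_s: 17.03
ee_pos: [417.4, 135.7, 106.8]
ee_rot: [0.648, 0.726, 0.154, -0.172]
force: [0.1, -0.4, -2.7]
width: 7.8
grasp_force: 58.0
```

Call:
play_rows --xyz '[[0, 0, 0.001], [0, 0, 0], [0, 0, 0], [0, 0, 0]]' --dr '[[0, 0, 0], [0, 0, 0], [0, 0, 0], [0, 0, 0]]'

```text
time_s: 17.37
ee_pos: [417.3, 136.1, 105.9]
ee_rot: [0.648, 0.726, 0.154, -0.172]
force: [1.0, 0.1, -3.7]
width: 8.0
grasp_force: 58.0
```

Call:
play_rows --xyz '[[0, 0, 0.001], [0, 0, 0], [0, 0, 0], [0, 0, 0]]' --dr '[[0, 0, 0], [0, 0, 0], [0, 0, 0], [0, 0, 0]]'

```text
time_s: 17.7
ee_pos: [417.3, 136.5, 105.0]
ee_rot: [0.648, 0.726, 0.154, -0.172]
force: [-0.2, -0.6, -3.9]
width: 7.7
grasp_force: 58.0
```

Call:
play_rows --xyz '[[0, 0, 0.001], [0, 0, 0], [0, 0, 0], [0, 0, 0]]' --dr '[[0, 0, 0], [0, 0, 0], [0, 0, 0], [0, 0, 0]]'

```text
time_s: 18.03
ee_pos: [417.3, 137.0, 104.1]
ee_rot: [0.648, 0.726, 0.154, -0.172]
force: [0.3, 0.9, -3.7]
width: 7.5
grasp_force: 58.0
```

```bash
python3 -c "
from plan import *
rep();print(monitor.state()['ft_torque'])"
```

```text
nose in rack [16.6  0.6 31.9] rot err tool [-0.     0.     0.001] F rack [ 0.4 -0.9 -3.7] J [-0.36  0.33  0.36  2.21 -0.81  0.86  0.72] w 7.5 [417.3 137.  104.1]
[-0.79253096  0.12784204  0.02601361]
```

Call:
play_rows --xyz '[[0, 0, 0.001], [0, 0, 0], [0, 0, 0], [0, 0, 0]]' --dr '[[0, 0, 0], [0, 0, 0], [0, 0, 0], [0, 0, 0]]'

```text
time_s: 18.37
ee_pos: [417.3, 137.4, 103.3]
ee_rot: [0.648, 0.726, 0.154, -0.172]
force: [-0.1, -1.1, -2.5]
width: 7.6
grasp_force: 58.0
```

Call:
play_rows --xyz '[[0, 0, 0.001], [0, 0, 0], [0, 0, 0], [0, 0, 0]]' --dr '[[0, 0, 0], [0, 0, 0], [0, 0, 0], [0, 0, 0]]'

```text
time_s: 18.7
ee_pos: [417.2, 137.8, 102.3]
ee_rot: [0.648, 0.726, 0.154, -0.172]
force: [-0.5, -0.7, -0.6]
width: 7.6
grasp_force: 58.0
```

```bash
python3 -c "
from plan import *
rep();print(monitor.state()['ft_torque'])"
```

```text
nose in rack [16.6  0.6 30. ] rot err tool [-0.     0.     0.001] F rack [-0.6 -0.9 -0.2] J [-0.36  0.33  0.36  2.21 -0.81  0.85  0.72] w 7.6 [417.2 137.8 102.3]
[-0.75451941 -0.0770848  -0.15353913]
```

Call:
play_rows --xyz '[[0, 0, 0.001], [0, 0, 0], [0, 0, 0], [0, 0, 0]]' --dr '[[0, 0, 0], [0, 0, 0], [0, 0, 0], [0, 0, 0]]'

```text
time_s: 19.03
ee_pos: [417.2, 138.3, 101.5]
ee_rot: [0.648, 0.726, 0.154, -0.172]
force: [-1.5, -2.2, 1.2]
width: 7.6
grasp_force: 58.1
```

```bash
python3 -c "
from plan import *
rep();print(monitor.state()['ft_torque'])"
```

```text
nose in rack [16.6  0.6 28.9] rot err tool [-0.     0.     0.001] F rack [-1.8 -1.3  2. ] J [-0.36  0.33  0.36  2.21 -0.82  0.85  0.72] w 7.6 [417.2 138.3 101.5]
[-0.67632915 -0.10837911 -0.20820844]
```

Call:
play_rows --xyz '[[0, 0, -0.003], [0, 0, -0.003], [0, -0.01, 0], [0, -0.014, 0], [0, -0.012, 0]]' --dr '[[0, 0, 0], [0, 0, 0], [0, 0, 0], [0, 0, 0], [0, 0, 0]]'

```text
time_s: 19.45
ee_pos: [379.7, 131.6, 106.5]
ee_rot: [0.647, 0.726, 0.153, -0.173]
force: [1.1, 0.3, -3.0]
width: 7.6
grasp_force: 58.0
```

Call:
play_rows --xyz '[[0, 0, 0], [0, 0, 0.008], [0, 0, 0.012], [0, 0, 0.009], [0, 0, 0.005]]' --dr '[[0, 0, 0], [0, 0, 0], [0, 0, 0], [0, 0, 0], [0, 0, 0]]'

```text
time_s: 19.87
ee_pos: [379.8, 147.5, 75.3]
ee_rot: [0.647, 0.726, 0.153, -0.173]
force: [0.7, -0.0, -3.2]
width: 7.9
grasp_force: 58.0
```

Call:
play_rows --xyz '[[0, 0, 0], [0, 0, 0], [0, 0, 0], [0, 0, 0], [0, 0, 0]]' --dr '[[0, 0, 0], [0, 0, 0], [0, 0, 0], [0, 0, 0], [0, 0, 0]]'

```text
time_s: 20.28
ee_pos: [380.2, 146.6, 76.7]
ee_rot: [0.648, 0.726, 0.154, -0.172]
force: [-0.5, -0.8, -2.7]
width: 8.1
grasp_force: 58.0
```

```bash
python3 -c "
from plan import *
rep();print(monitor.state()['ft_torque'])"
```

```text
nose in rack [-19.1   0.7   1.3] rot err tool [ 0.    -0.     0.001] F rack [-0.6 -1.9 -2.1] J [-0.36  0.33  0.33  2.31 -0.89  0.77  0.8 ] w 8.1 [380.2 146.6  76.7]
[-0.84689335  0.23902486 -0.01149098]
```

Call:
play_rows --xyz '[[0, 0.004, 0.0005], [0, 0.004, 0], [0, 0.004, 0], [0, 0.004, 0], [0, 0, 0]]' --dr '[[0, 0, 0], [0, 0, 0], [0, 0, 0], [0, 0, 0], [0, 0, 0]]'

```text
time_s: 20.7
ee_pos: [397.0, 148.9, 76.0]
ee_rot: [0.648, 0.726, 0.154, -0.172]
force: [0.2, -0.3, -4.1]
width: 7.5
grasp_force: 58.0
```

Call:
play_rows --xyz '[[0, 0.002, 0], [0, 0.002, 0], [0, 0.002, 0], [0, 0.002, 0], [0, 0, 0]]' --dr '[[0, 0, 0], [0, 0, 0], [0, 0, 0], [0, 0, 0], [0, 0, 0]]'

```text
time_s: 21.12
ee_pos: [403.8, 149.6, 75.8]
ee_rot: [0.648, 0.726, 0.154, -0.172]
force: [0.6, 0.2, -2.3]
width: 7.3
grasp_force: 58.0
```

```bash
python3 -c "
from plan import *
rep();print(monitor.state()['ft_torque'])"
```

```text
nose in rack [4.6 0.5 0.3] rot err tool [-0.     0.     0.001] F rack [ 0.6 -1.  -2.1] J [-0.36  0.37  0.33  2.26 -0.89  0.79  0.78] w 7.3 [403.8 149.6  75.8]
[-0.81517503  0.16258577 -0.09692564]
```

Call:
play_rows --xyz '[[0, 0.002, 0], [0, 0.002, 0], [0, 0.002, 0], [0, 0.002, 0], [0, 0, 0]]' --dr '[[0, 0, 0], [0, 0, 0], [0, 0, 0], [0, 0, 0], [0, 0, 0]]'

```text
time_s: 21.53
ee_pos: [412.3, 150.7, 76.0]
ee_rot: [0.648, 0.726, 0.154, -0.172]
force: [0.7, -0.1, -3.7]
width: 7.2
grasp_force: 58.0
```

Call:
play_rows --xyz '[[0, 0.002, 0], [0, 0.002, 0], [0, 0.002, 0], [0, 0.002, 0], [0, 0, 0]]' --dr '[[0, 0, 0], [0, 0, 0], [0, 0, 0], [0, 0, 0], [0, 0, 0]]'

```text
time_s: 21.95
ee_pos: [420.1, 151.6, 76.0]
ee_rot: [0.648, 0.726, 0.154, -0.172]
force: [-0.5, 0.2, -3.1]
width: 7.7
grasp_force: 58.0
```

```bash
python3 -c "
from plan import *
rep();print(monitor.state()['ft_torque'])"
```

```text
nose in rack [21.1  0.7  0.4] rot err tool [-0.     0.     0.001] F rack [-0.5 -1.2 -2.9] J [-0.36  0.39  0.33  2.22 -0.88  0.8   0.77] w 7.7 [420.1 151.6  76. ]
[-0.82615356  0.1823226  -0.05966483]
```

Call:
play_rows --xyz '[[0, 0.004, 0], [0, 0.004, 0], [0, 0.004, 0], [0, 0.004, 0], [0, 0.004, 0]]' --dr '[[0, 0, 0], [0, 0, 0], [0, 0, 0], [0, 0, 0], [0, 0, 0]]'

```text
time_s: 22.37
ee_pos: [440.0, 153.8, 75.9]
ee_rot: [0.648, 0.726, 0.154, -0.172]
force: [-0.4, -0.2, -3.3]
width: 7.7
grasp_force: 58.0
```

Call:
play_rows --xyz '[[0, 0.004, 0], [0, 0.004, 0], [0, 0.004, 0], [0, 0.004, 0], [0, 0, 0]]' --dr '[[0, 0, 0], [0, 0, 0], [0, 0, 0], [0, 0, 0], [0, 0, 0]]'

```text
time_s: 22.78
ee_pos: [456.4, 155.7, 76.0]
ee_rot: [0.648, 0.726, 0.154, -0.172]
force: [-1.4, 0.5, -2.8]
width: 7.4
grasp_force: 58.0
```

```bash
python3 -c "
from plan import *
rep();print(monitor.state()['ft_torque'])"
```

```text
nose in rack [57.5  0.7  0.5] rot err tool [0.    0.    0.001] F rack [-1.3 -0.6 -2.8] J [-0.36  0.44  0.33  2.14 -0.87  0.83  0.75] w 7.4 [456.4 155.7  76. ]
[-0.8144437   0.17762889 -0.0387031 ]
```

Call:
play_rows --xyz '[[0, 0.004, 0], [0, 0.004, 0], [0, 0.004, 0], [0, 0.004, 0], [0, 0.004, 0]]' --dr '[[0, 0, 0], [0, 0, 0], [0, 0, 0], [0, 0, 0], [0, 0, 0]]'

```text
time_s: 23.2
ee_pos: [475.6, 157.9, 75.9]
ee_rot: [0.648, 0.726, 0.154, -0.172]
force: [-0.7, -0.3, -2.7]
width: 7.8
grasp_force: 58.0
```

Call:
play_rows --xyz '[[0, 0.004, 0], [0, 0.004, 0], [0, 0.004, 0], [0, 0.004, 0], [0, 0, 0]]' --dr '[[0, 0, 0], [0, 0, 0], [0, 0, 0], [0, 0, 0], [0, 0, 0]]'

```text
time_s: 23.62
ee_pos: [492.1, 159.8, 76.0]
ee_rot: [0.648, 0.726, 0.154, -0.172]
force: [0.5, -0.9, -2.8]
width: 7.8
grasp_force: 58.0
```

Call:
play_rows --xyz '[[0, 0.003, 0], [0, 0.003, 0], [0, 0.003, 0], [0, 0.002, 0], [0, 0, 0]]' --dr '[[0, 0, 0], [0, 0, 0], [0, 0, 0], [0, 0, 0], [0, 0, 0]]'

```text
time_s: 24.03
ee_pos: [502.6, 161.0, 75.9]
ee_rot: [0.648, 0.726, 0.154, -0.172]
force: [1.3, -0.2, -2.4]
width: 7.5
grasp_force: 58.0
```

```bash
python3 -c "
from plan import *
rep();print(monitor.state()['ft_torque'])"
```

```text
nose in rack [104.    0.8   0.3] rot err tool [-0.     0.     0.001] F rack [ 1.3 -1.4 -2. ] J [-0.36  0.5   0.34  2.03 -0.86  0.88  0.71] w 7.5 [502.6 161.   75.9]
[-0.74597561  0.15695984 -0.05466438]
```

Call:
play_rows --xyz '[[0, 0, 0.0005], [0, 0, 0.0005], [0, 0, 0], [0, 0, 0], [0, 0, 0]]' --dr '[[0, 0, 0], [0, 0, 0], [0, 0, 0], [0, 0, 0], [0, 0, 0]]'

```text
time_s: 24.45
ee_pos: [502.2, 161.3, 75.2]
ee_rot: [0.648, 0.726, 0.154, -0.172]
force: [1.3, -1.2, -1.3]
width: 7.7
grasp_force: 58.0
```

Call:
play_rows --xyz '[[-0.001, 0, 0], [-0.001, 0, 0], [0, 0, 0], [0, 0, 0], [0, 0, 0]]' --dr '[[0, 0, 0], [0, 0, 0], [0, 0, 0], [0, 0, 0], [0, 0, 0]]'

```text
time_s: 24.87
ee_pos: [502.3, 159.7, 74.3]
ee_rot: [0.648, 0.726, 0.154, -0.172]
force: [-0.1, -0.9, 1.1]
width: 7.7
grasp_force: 58.0
```

```bash
python3 -c "
from plan import *
rep();print(monitor.state()['ft_torque'])"
```

```text
nose in rack [103.6  -1.1  -0.6] rot err tool [-0.    -0.     0.001] F rack [-0.2 -0.3  1.4] J [-0.36  0.5   0.34  2.03 -0.86  0.88  0.71] w 7.7 [502.3 159.7  74.3]
[-0.36774822 -0.10537083 -0.09783404]
```

Call:
play_rows --xyz '[[-0.001, 0, 0], [0, 0, 0], [0, 0, 0], [0, 0, 0]]' --dr '[[0, 0, 0], [0, 0, 0], [0, 0, 0], [0, 0, 0]]'

```text
time_s: 25.2
ee_pos: [502.3, 158.7, 73.7]
ee_rot: [0.648, 0.726, 0.154, -0.172]
force: [0.5, -0.3, 0.2]
width: 7.5
grasp_force: 58.0
```

Call:
play_rows --xyz '[[-0.001, 0, 0], [0, 0, 0], [0, 0, 0], [0, 0, 0]]' --dr '[[0, 0, 0], [0, 0, 0], [0, 0, 0], [0, 0, 0]]'

```text
time_s: 25.53
ee_pos: [502.4, 157.8, 73.2]
ee_rot: [0.648, 0.726, 0.154, -0.172]
force: [-0.2, -0.3, 0.7]
width: 7.5
grasp_force: 58.0
```

```bash
python3 -c "
from plan import *
rep();print(monitor.state()['ft_torque'])"
```

```text
nose in rack [103.5  -3.3  -0.7] rot err tool [-0.     0.     0.001] F rack [-0.3  0.   0.7] J [-0.35  0.5   0.34  2.03 -0.86  0.88  0.72] w 7.5 [502.4 157.8  73.2]
[-0.32662961 -0.12834111 -0.04424939]
```

Call:
play_rows --xyz '[[0, 0.002, 0], [0, 0.002, 0], [0, 0.002, 0], [0, 0.002, 0], [0, 0, 0]]' --dr '[[0, 0, 0], [0, 0, 0], [0, 0, 0], [0, 0, 0], [0, 0, 0]]'

```text
time_s: 25.95
ee_pos: [510.7, 158.7, 73.2]
ee_rot: [0.648, 0.726, 0.154, -0.172]
force: [-1.8, -1.4, 1.7]
width: 7.5
grasp_force: 58.0
```

Call:
play_rows --xyz '[[0, 0, 0], [0, 0, 0], [0, 0, 0], [0, 0, 0], [0, 0, 0]]' --dr '[[0, 0, 0], [0, 0, 0], [0, 0, 0], [0, 0, 0], [0, 0, 0]]' --gripper -0.74

```text
time_s: 26.37
ee_pos: [510.4, 158.9, 73.2]
ee_rot: [0.648, 0.726, 0.154, -0.172]
force: [0.1, 0.2, 0.2]
width: 11.9
grasp_force: 0.0
```

```bash
python3 -c "
from plan import *
rep();print(monitor.state()['ft_torque'])"
```

```text
nose in rack [111.6  -3.1  -0.8] rot err tool [-0.    -0.     0.001] F rack [0.1 0.2 0.1] J [-0.35  0.51  0.34  2.02 -0.86  0.89  0.71] w 11.9 [510.4 158.9  73.2]
[-0.48322411  0.03327149  0.01025649]
```

Call:
play_rows --xyz '[[0, 0.002, 0], [0, 0.002, 0], [0, 0.002, 0], [0, 0.002, 0], [0, 0, 0]]' --dr '[[0, 0, 0], [0, 0, 0], [0, 0, 0], [0, 0, 0], [0, 0, 0]]'

```text
time_s: 26.78
ee_pos: [518.5, 159.8, 73.2]
ee_rot: [0.648, 0.726, 0.154, -0.172]
force: [-0.6, 0.1, 0.6]
width: 11.8
grasp_force: 0.7
```

Call:
play_rows --xyz '[[0, 0.002, 0], [0, 0.002, 0], [0, 0.002, 0], [0, 0.002, 0], [0, 0, 0]]' --dr '[[0, 0, 0], [0, 0, 0], [0, 0, 0], [0, 0, 0], [0, 0, 0]]'

```text
time_s: 27.2
ee_pos: [526.9, 160.7, 73.3]
ee_rot: [0.648, 0.726, 0.154, -0.172]
force: [-0.7, 0.2, 0.7]
width: 11.5
grasp_force: 0.4
```

```bash
python3 -c "
from plan import *
rep()"
```

```text
nose in rack [128.1  -3.2  -0.6] rot err tool [0.    0.    0.001] F rack [-0.7  0.6  0.5] J [-0.35  0.53  0.34  1.98 -0.86  0.9   0.7 ] w 11.5 [526.9 160.7  73.3]
```

Call:
play_rows --xyz '[[0, 0.0015, 0], [0, 0.0015, 0], [0, 0.0015, 0], [0, 0.0015, 0], [0, 0, 0]]' --dr '[[0, 0, 0], [0, 0, 0], [0, 0, 0], [0, 0, 0], [0, 0, 0]]'

```text
time_s: 27.62
ee_pos: [532.6, 161.3, 73.2]
ee_rot: [0.648, 0.726, 0.154, -0.172]
force: [-1.7, -0.5, 0.9]
width: 11.3
grasp_force: 0.6
```

Call:
play_rows --xyz '[[0, 0.0015, 0], [0, 0.0015, 0], [0, 0.0015, 0], [0, 0.0015, 0], [0, 0, 0]]' --dr '[[0, 0, 0], [0, 0, 0], [0, 0, 0], [0, 0, 0], [0, 0, 0]]'

```text
time_s: 28.03
ee_pos: [537.1, 161.9, 73.2]
ee_rot: [0.647, 0.726, 0.153, -0.173]
force: [-6.1, -1.0, 4.2]
width: 11.6
grasp_force: 3.4
```

```bash
python3 -c "
from plan import *
rep()"
```

```text
nose in rack [138.4  -3.2  -1.3] rot err tool [-0.003 -0.001  0.001] F rack [-6.2  1.6  3.9] J [-0.35  0.55  0.35  1.95 -0.86  0.92  0.69] w 11.6 [537.1 161.9  73.2]
```

Call:
play_rows --xyz '[[0, 0.001, 0], [0, 0.001, 0], [0, 0.001, 0], [0, 0.001, 0], [0, 0, 0]]' --dr '[[0, 0, 0], [0, 0, 0], [0, 0, 0], [0, 0, 0], [0, 0, 0]]'

```text
time_s: 28.45
ee_pos: [540.1, 162.3, 73.0]
ee_rot: [0.647, 0.726, 0.153, -0.174]
force: [-9.4, -2.7, 5.8]
width: 11.2
grasp_force: 4.7
```

```bash
python3 -c "
from plan import *
rep()"
```

```text
nose in rack [141.4  -3.2  -1.7] rot err tool [-0.004 -0.001  0.001] F rack [-9.7  1.1  5.9] J [-0.35  0.55  0.35  1.94 -0.85  0.92  0.68] w 11.2 [540.1 162.3  73. ]
```

Call:
play_rows --xyz '[[0, 0.001, 0], [0, 0.001, 0], [0, 0.001, 0], [0, 0.001, 0], [0, 0, 0]]' --dr '[[0, 0, 0], [0, 0, 0], [0, 0, 0], [0, 0, 0], [0, 0, 0]]'

```text
time_s: 28.87
ee_pos: [545.5, 162.8, 73.3]
ee_rot: [0.648, 0.726, 0.153, -0.173]
force: [-4.8, -2.4, 4.1]
width: 11.5
grasp_force: 2.7
```

```bash
python3 -c "
from plan import *
rep()"
```

```text
nose in rack [146.9  -3.2  -1. ] rot err tool [-0.002 -0.     0.001] F rack [-5.1  0.2  4.5] J [-0.35  0.56  0.35  1.93 -0.85  0.93  0.68] w 11.5 [545.5 162.8  73.3]
```

Call:
play_rows --xyz '[[0, 0.0015, 0], [0, 0.0015, 0], [0, 0.0015, 0], [0, 0.0015, 0], [0, 0.0015, 0]]' --dr '[[0, 0, 0], [0, 0, 0], [0, 0, 0], [0, 0, 0], [0, 0, 0]]'

```text
time_s: 29.28
ee_pos: [552.7, 163.6, 73.2]
ee_rot: [0.648, 0.726, 0.153, -0.173]
force: [-7.1, -1.7, 4.2]
width: 11.9
grasp_force: 3.2
```

Call:
play_rows --xyz '[[0, 0.0015, 0], [0, 0.0015, 0], [0, 0.0015, 0], [0, 0.0015, 0], [0, 0, 0]]' --dr '[[0, 0, 0], [0, 0, 0], [0, 0, 0], [0, 0, 0], [0, 0, 0]]'

```text
time_s: 29.7
ee_pos: [559.0, 164.4, 73.3]
ee_rot: [0.648, 0.726, 0.153, -0.173]
force: [-4.8, -1.9, 4.7]
width: 11.4
grasp_force: 2.5
```

```bash
python3 -c "
from plan import *
rep()"
```

```text
nose in rack [160.5  -3.1  -1. ] rot err tool [-0.002 -0.     0.001] F rack [-5.   1.   4.8] J [-0.35  0.58  0.35  1.9  -0.85  0.94  0.67] w 11.4 [559.  164.4  73.3]
```

Sliding steadily at about 5 N. I'll slow down towards the stop.

Call:
play_rows --xyz '[[0, 0.001, 0], [0, 0.001, 0], [0, 0.001, 0], [0, 0.001, 0], [0, 0.001, 0]]' --dr '[[0, 0, 0], [0, 0, 0], [0, 0, 0], [0, 0, 0], [0, 0, 0]]'

```text
time_s: 30.12
ee_pos: [563.6, 164.9, 73.2]
ee_rot: [0.648, 0.726, 0.153, -0.173]
force: [-6.6, -2.1, 5.0]
width: 11.6
grasp_force: 3.2
```

Call:
play_rows --xyz '[[0, 0.001, 0], [0, 0.001, 0], [0, 0.001, 0], [0, 0.001, 0], [0, 0, 0]]' --dr '[[0, 0, 0], [0, 0, 0], [0, 0, 0], [0, 0, 0], [0, 0, 0]]'

```text
time_s: 30.53
ee_pos: [568.2, 165.4, 73.3]
ee_rot: [0.648, 0.726, 0.153, -0.173]
force: [-3.7, -1.3, 3.5]
width: 11.6
grasp_force: 2.4
```

```bash
python3 -c "
from plan import *
rep()"
```

```text
nose in rack [169.7  -3.2  -0.9] rot err tool [-0.001 -0.     0.001] F rack [-3.9  0.8  3.5] J [-0.35  0.59  0.35  1.87 -0.85  0.95  0.66] w 11.6 [568.2 165.4  73.3]
```

Call:
play_rows --xyz '[[0, 0.001, 0], [0, 0.001, 0], [0, 0, 0], [0, 0, 0]]' --dr '[[0, 0, 0], [0, 0, 0], [0, 0, 0], [0, 0, 0]]'

```text
time_s: 30.87
ee_pos: [571.1, 165.7, 73.3]
ee_rot: [0.648, 0.726, 0.154, -0.172]
force: [-0.7, 0.1, -0.4]
width: 11.2
grasp_force: 0.5
```

Call:
play_rows --xyz '[[0, 0.001, 0], [0, 0.001, 0], [0, 0, 0], [0, 0, 0]]' --dr '[[0, 0, 0], [0, 0, 0], [0, 0, 0], [0, 0, 0]]'

```text
time_s: 31.2
ee_pos: [572.6, 165.9, 73.3]
ee_rot: [0.648, 0.726, 0.154, -0.172]
force: [-2.3, -0.2, 2.4]
width: 11.5
grasp_force: 1.1
```

```bash
python3 -c "
from plan import *
rep()"
```

```text
nose in rack [174.2  -3.2  -0.7] rot err tool [-0.     0.     0.001] F rack [-2.3  1.1  2.1] J [-0.35  0.59  0.35  1.86 -0.85  0.95  0.66] w 11.5 [572.6 165.9  73.3]
```

Call:
play_rows --xyz '[[0, 0.001, 0], [0, 0, 0], [0, 0, 0], [0, 0, 0]]' --dr '[[0, 0, 0], [0, 0, 0], [0, 0, 0], [0, 0, 0]]'

```text
time_s: 31.53
ee_pos: [573.0, 166.0, 73.2]
ee_rot: [0.648, 0.726, 0.154, -0.173]
force: [-5.1, -1.5, 3.7]
width: 11.4
grasp_force: 2.5
```

Call:
play_rows --xyz '[[0, 0.001, 0], [0, 0, 0], [0, 0, 0], [0, 0, 0]]' --dr '[[0, 0, 0], [0, 0, 0], [0, 0, 0], [0, 0, 0]]'

```text
time_s: 31.87
ee_pos: [573.1, 166.0, 73.2]
ee_rot: [0.648, 0.726, 0.153, -0.173]
force: [-7.6, -3.1, 6.2]
width: 11.3
grasp_force: 4.2
```

```bash
python3 -c "
from plan import *
rep()"
```

```text
nose in rack [174.6  -3.2  -1.3] rot err tool [-0.003 -0.001  0.001] F rack [-7.9  0.8  6.5] J [-0.35  0.6   0.35  1.86 -0.85  0.96  0.66] w 11.3 [573.1 166.   73.2]
```

The tray has stalled against the stop, and the friction drop just before showed the catch springing out. I'll ease off, open and withdraw.

Call:
play_rows --xyz '[[0, -0.002, 0], [0, -0.0025, 0], [0, 0, 0], [0, 0, 0], [0, 0, 0]]' --dr '[[0, 0, 0], [0, 0, 0], [0, 0, 0], [0, 0, 0], [0, 0, 0]]' --gripper -0.55

```text
time_s: 32.28
ee_pos: [570.4, 165.6, 73.3]
ee_rot: [0.648, 0.726, 0.154, -0.172]
force: [-0.3, 0.2, 0.2]
width: 19.9
grasp_force: 0.0
```

Call:
play_rows --xyz '[[0, 0, -0.005], [0, 0, -0.01], [0, 0, -0.015], [0, 0, -0.02], [0, 0, -0.02]]' --dr '[[0, 0, 0], [0, 0, 0], [0, 0, 0], [0, 0, 0], [0, 0, 0]]'

```text
time_s: 32.7
ee_pos: [573.8, 133.2, 137.6]
ee_rot: [0.648, 0.726, 0.154, -0.172]
force: [-0.0, 0.2, -0.1]
width: 19.9
grasp_force: 0.0
```

```bash
python3 - <<'E'
from plan import *
rep()
s=snap('wrist','w9')
import pickle;pickle.dump(s,open('w9.pkl','wb'))
# expected pixels of plate/cross-wall landmarks for nose at 173, y=-2.5
n=173;f=lambda x,y,z: mouth+np.array([0,0,1.])*-1+X*(n-89+x)+Y*(-2.5+y)+Z*z
for nm,P in [('plate out +y',f(-97,44,34)),('plate in +y',f(-89,44,34)),('slot c',f(49,31,24)),('plate out 0',f(-97,0,34))]: print(nm,proj(s,P).round(1))
E
```

```text
nose in rack [171.7  -3.5  71.5] rot err tool [0.    0.    0.001] F rack [-0.   0.1 -0.2] J [-0.33  0.51  0.4   1.82 -0.77  1.07  0.6 ] w 19.9 [573.8 133.2 137.6]
plate out +y [[306.9 149. ]]
plate in +y [[320.2 149. ]]
slot c [[536.7 167.8]]
plate out 0 [[307.1 219. ]]
```

Call:
play_rows --xyz '[[0, 0, -0.03], [0, 0, -0.03], [0, 0, -0.03], [0, 0, 0], [0, 0, 0]]' --dr '[[0, 0, 0], [0, 0, 0], [0, 0, 0], [0, 0, 0], [0, 0, 0]]'

```text
time_s: 33.17
ee_pos: [579.4, 92.5, 218.7]
ee_rot: [0.648, 0.726, 0.155, -0.17]
force: [-0.9, 0.1, -0.4]
width: 19.5
grasp_force: 0.0
```

```bash
python3 - <<'E'
from plan import *
s=snap('wrist','w10');im=np.asarray(s['pixels'])
f=lambda n,x,y,z: mouth+np.array([0,0,-1.])+X*(n-89+x)+Y*(-2.5+y)+Z*z
for nm,P in [('plate out +y',f(173,-97,44,34)),('plate in +y',f(173,-89,44,34)),('tiles abc',np.array([f(173,x,0,10.5) for x in(-60.5,-4,52.5)]))]: print(nm,proj(s,P).round(1))
u,v=proj(s,f(173,-93,38,34))[0]
for r in (int(v),int(v)+10): print(r,[(x,*map(int,im[r,x])) for x in range(int(u)-14,int(u)+16,2)])
for x in (-60.5,-4,52.5):
    a,b=proj(s,f(173,x,0,10.5))[0].astype(int); print('tile',a,b,im[b-3:b+4,a-3:a+4].reshape(-1,3).mean(0).round())
print(monitor.state()['force'],monitor.state()['width'])
E
```

```text
plate out +y [[306.2 136.3]]
plate in +y [[315.7 136.3]]
tiles abc [[345.4 181.7]
 [405.5 181.7]
 [465.4 181.6]]
143 [(296, 226, 222, 207), (298, 224, 222, 206), (300, 226, 223, 207), (302, 225, 222, 207), (304, 223, 222, 205), (306, 160, 147, 126), (308, 151, 116, 83), (310, 152, 117, 85), (312, 150, 115, 85), (314, 137, 113, 89), (316, 217, 215, 199), (318, 193, 191, 178), (320, 174, 173, 178), (322, 204, 202, 211), (324, 205, 204, 212)]
153 [(296, 223, 221, 204), (298, 224, 220, 205), (300, 223, 220, 205), (302, 223, 220, 205), (304, 222, 220, 204), (306, 156, 142, 124), (308, 139, 104, 74), (310, 143, 106, 74), (312, 147, 108, 77), (314, 124, 96, 72), (316, 119, 101, 80), (318, 132, 112, 87), (320, 131, 114, 92), (322, 118, 107, 92), (324, 118, 107, 93)]
tile 345 181 [224. 222. 211.]
tile 405 181 [222. 216. 187.]
tile 465 181 [215. 223. 217.]
[ 0.12513472  0.47785979 -0.79340115] 19.819675442715422
```

The plate sits exactly where a nose at about 173 mm puts it, the tiles are in their compartments, and the robot is clear. I'll hand the job in.

```bash
python3 -c "
from rig import bot
print(bot.sign_off())"
```

```text
the job is handed in; nothing more can be done
None
```

The tray is in the rack nose first, against the stop and let go with all three tiles in place, and the job is handed in. I felt the catch spring out (the push force fell away just before the stop) but did not see it, and no verdict came back.

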